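# Square a test bar against the fence and stop of a marking-out jig

### The job

Get the flat aluminium test bar ready for marking out. Keeping it lying on the jig's plate, first push it near one end and then the other until its whole long back side is parallel and pressed tight against the facing strip on the fence; then slide it along the strip until its end is pressed tight against the end stop, and leave it touching both without a gap. Hold each press for a moment, firm enough to feel the metal bear but gentle: never ram the bar into the strip or the stop, and do not disturb the things lying round the jig.

Things in the scene. Friction and masses are not known exactly. Their poses are not given: they have to be found in the camera images.
- bar: The loose flat aluminium test bar (dog-bone tensile bar), about 0.26 kg: 200 mm long (its y axis), 36 mm wide (x), 14 mm thick (z). End blocks 36 wide, 55 long; waist 24 wide. It lies askew on the jig plate, its back 1 to 8 cm short of the facing strip. Origin: centre of its underside. Its +x long side goes against the strip. Sliding it takes some 1 to 4 N; a push near one end swings the other end back a little.
- bar_mid (a point): Centre of the bar, 7 mm above its underside, axes as the bar.
- bar_left (a point): Point on the bar's back (+x) long side at its left (+y) end, 7 mm above its underside (100 mm along the bar from the middle).
- bar_right (a point): The same point at the bar's right (-y) end.
- jig: Fixed marking-out jig, a grey plate 180 mm (x) by 360 mm (y), 10 mm thick, its top at z = 0.010. Origin: centre of its underside. The fence runs along its far side, parallel to the jig's y axis: 360 mm long, 10 mm thick, front face at x = +55 mm in the jig frame, standing 20 mm over the plate.
- fence: The dark steel fence, fixed. Origin: middle of its front face, at its foot on the plate top (z = 0.010). Axes as the jig: x into the fence, y along it. In front of it stands the light grey facing strip that the bar goes against: 256 mm long, 6 mm thick, 20 mm high, parallel to the fence, set by jack screws so that its front face is anywhere from 6 to 30 mm in front of this origin (varies, not reported: find it by feel), held fast.
- stop: The aluminium end stop, fixed, straddling the fence near its left or right end (varies). Origin: on the plate top under the fence's middle, 5 mm behind its face; axes as the jig. Its arm reaches 75 mm out in front of the fence face, 16 mm thick in y (8 mm either side of the origin), 30 mm high; thumb screw to 45 mm. The bar's end goes against the arm's inner side, 2 to 6 cm away at the start.
- spare_saddle: A small aluminium block with a black thumb screw, fixed on top of the fence near its other end, 45 mm over the plate; it does not reach out in front of the fence. Not used.
- caliper: Loose caliper, 74 x 235 x 13 mm, lying in front of the jig to the left. Bystander. Origin: underside, middle.
- specimen_6: Loose round mounted specimen, 40 mm wide, 21 mm high, behind the jig. Bystander. Origin: underside, middle.
- beaker_a: Loose small clear beaker, 55 mm wide, 72 mm high, behind the jig. Bystander. Origin: underside, middle.
- marker_black: Loose marker pen, 135 mm long, 14 mm thick, lying in front of the jig to the right. Bystander. Origin: underside, middle.
Mind the look-alikes: they are no part of the job. There is more than one size of the bar; the job needs the smaller.

How it is judged:
On the way, in this order (a step that is already met when the one before it is completed fails the run):
1. the bar's back lies tight and parallel against the facing strip (within 2.5 mm and 0.02 rad) and is pressed onto it (over 3 N) (x of facing_c0 in the frame of bar_mid between 0.015 and 0.0235 m and angle between the y axis of bar and the y axis of fence, either way round below 0.02 rad and contact force between bar and fence above 3 N), for 0.1 s.
2. the bar has been slid along the strip and its end is pressed onto the stop (over 3 N) (y of bar_mid in the frame of stop between -0.1098 and 0.1098 m and contact force between bar and stop above 3 N), for 0.1 s.
At the end, for the whole second after the job is handed in: The bar lies flat and at rest on the jig plate, its back within 1.5 mm of the facing strip (at the strip's middle) and parallel to it within 0.012 rad, and its end within 1.8 mm of the end stop's arm (x of facing_c0 in the frame of bar_mid between 0.015 and 0.0225 m and angle between the y axis of bar and the y axis of fence, either way round below 0.012 rad and y of bar_mid in the frame of stop between -0.1098 and 0.1098 m and linear speed of bar below 0.01 m/s and height (world z) of bar_mid below 0.0195 m); the robot touches nothing.
It fails at once if the bar is rammed into the facing strip or fence (over 25 N) (contact force between bar and fence above 25 N).
It fails at once if the bar is rammed into the end stop (over 25 N) (contact force between bar and stop above 25 N).
It fails at once if the bar is lifted off the plate (height (world z) of bar_mid above 0.025 m).
It fails at once if a thing lying round the jig is disturbed (moved over 15 mm) (distance of any of caliper, specimen_6, beaker_a, marker_black from where it was at the start of the episode above 0.015 m).
It also fails if it takes over 72 s, if anything falls off the work surface, if the arm or the gripper's body presses on something with over 40 N, if the wrist force passes 120 N, or if a joint passes its speed limit or range.

### The arm

A 6-joint arm with a two-finger parallel gripper is mounted at the origin on a cart in front of the work surface, level with it; the furniture and walls round the work are solid. World frame = base frame: x ahead of the robot, y to its left, z up, the work surface at z = 0. Lengths are in m, angles in rad, forces in N, time in s.
With the tool pointing down it reaches from about 0.325 to 0.775 m from the base axis. Payload 9.3 kg.
Tool frame: the origin (TCP) lies at the very end of the fingers, on their centre line; the grasp point (between the pads) lies 19 mm behind it; z points along the fingers, y is the direction in which the jaws open and shut (so a half turn about z gives the same grasp; the last joint's range is limited). The gripper opens to 85 mm and grips with 20 to 120 N. Pads are 22 mm wide; open, the fingers measure 114 mm over their backs; the gripper's body (76 mm by 85 mm) begins 54 mm behind the grasp point. The pads swing forward as they close: fully open they stand 13 mm farther back than shut.
Start: joints at [1.034, 0.259, 0.021, 1.334, 0, 1.418], TCP at [0.206, 0.51, 0.231] pointing down, gripper open.
Joint ranges: [-3.04, 3.04], [-0.91, 1.82], [-1.04, 1.36], [-1.92, 1.95], [-1.52, 1.45], [-3.14, 3.14]. Speed limits (rad/s): [2.22, 2.22, 2.79, 3.14, 3.14, 3.14].

### API

Orientations are given as a unit quaternion [w, x, y, z].
In Python, from station import ctrl gives the robot as it stands. The module is installed in compiled form; this text tells all that it offers.
- The arm moves only by the shell command python3 -m inch 'ROWS' [FORCE]. ROWS is JSON, a list of rows, each an object with "claw": the opening, from 0 (shut) to 1 (fully open); "delta_pos": the shift along the tool's x, y, z in units of 25 mm (1.0 is 25 mm), a list of three; "rotation": the turn, a rotation vector about the tool's x, y, z in degrees, a list of three. In form: [{"claw": claw, "delta_pos": [dx, dy, dz], "rotation": [wx, wy, wz]}, ...]. A call has 1 to 12 rows; each row shifts and turns the commanded pose from where the row before left it, along the tool's axes as they then stand; what a row does not reach is not made up. A row lasts 1/8 s, in which the tool goes at most 62.5 mm and 10.7 degrees, less where a joint would pass 70% of its speed; a pose out of reach is approached as far as the arm can. A call is refused whole if a number of a shift passes 1 or a number of a turn 10.7, either way. A call with a gripper value outside its range is refused whole. The fingers move at their own pace and stop on an object; FORCE is the grip in N (left out, the last holds). Time passes only in rows, so rows that do not move let the fingers close. It gives the time, the measured TCP pose, the force and the opening at its end, in the units of the state.
- ctrl.read_state(): the state, without advancing time (a new reading comes with each control period).
- ctrl.grab_frame(name): name is "scene" or "side" or "wrist"; returns the picture (480x640x3 uint8, red, green, blue); there is no depth.
- ctrl.camera_params(name): a dict with "K" (3x3 intrinsics, pixels), "R" (3x3) and "t" (3): a world point X has camera coordinates R X + t. Camera axes: x right, y down, z forward; pixel columns grow to the right and rows downward; lengths in m; the calibration is good to about 2 mm. A picture is of the moment at which its call begins: read the wrist's pose just before it. camera_params takes no time and is no camera call; for the wrist camera it gives the pose at the moment of the call.
- ctrl.job_done(): hands the job in, once; it reports no verdict.
Trained networks look in the newest picture that a camera, given by its name, has taken for a name from the list of things; names that differ only in an ending like _2 or _b are one class to them, and where a whole thing is asked for, a point or a joint stands for the part that bears it (a point fixed in the world has none). Each returns a list of dicts, best first, with "conf" (0 to 1); they miss things now and then, are a little off and sometimes report something else, mostly with a low value. They report only what shows in the picture. A call takes as long as a camera call. They do not tell look-alikes from the thing itself.
- ctrl.cut_out(camera, target): "pixels" (480x640 bool, what is visible of it) and "location" ([column, row] in pixels, amid what is visible of it).
The state is a dict: "time_s": time; "q": joint angles; "joint_vel": joint speeds; "joint_efforts": joint torques, N m; "ee_pos": TCP position; "tool_rot": TCP orientation; "force": force on the tool from outside, world axes, zero at the start; "moment": the same for the moment, N m; "opening": finger opening in m.
Only numpy, scipy, OpenCV 4.12 (cv2) and the standard library are available. Lean on these libraries where they do the work, as an engineer would, in place of code of your own. Each camera call takes 0.05 s, during which the arm holds its last target.

## Working session

There is one attempt and no reset: what is moved stays moved. The work goes in short steps, Python scripts to look and compute and a shell command to move; the robot and the scene stay as the last step left them, time stands still between calls to the robot, and variables do not carry over. Pictures are saved under pics/ and viewed, and the job is handed in when it is done.

```bash
mkdir -p pics
python3 - <<'E'
from station import ctrl
import cv2
s=ctrl.read_state(); print({k:s[k] for k in ('time_s','ee_pos','tool_rot','force','opening')})
for n in('scene','side'):
    im=ctrl.grab_frame(n); cv2.imwrite(f'pics/{n}0.png',im[...,::-1])
    for t in('bar','jig','stop','fence'):
        for d in ctrl.cut_out(n,t)[:3]:
            print(n,t,round(d['conf'],2),d['location'],d['pixels'].sum())
E
```

```text
{'time_s': 0.0, 'ee_pos': array([0.20580297, 0.50973235, 0.2306541 ]), 'tool_rot': array([-2.36032091e-04,  1.90724154e-01,  9.81643431e-01, -6.44639640e-04]), 'force': array([ 0.13186222,  0.18665341, -0.09061123]), 'opening': 0.08511142024040033}
scene bar 0.91 [324.5, 265.5] 951
scene bar 0.85 [220.3, 208.4] 990
scene jig 0.69 [340.9, 260.8] 5117
scene stop 0.56 [275.4, 238.8] 271
scene stop 0.55 [394.3, 215.0] 556
scene fence 0.71 [341.0, 246.1] 1636
side bar 0.63 [338.4, 245.8] 602
side bar 0.57 [285.6, 368.7] 3955
side jig 0.73 [319.0, 251.7] 4305
side stop 0.69 [327.7, 274.3] 615
side fence 0.74 [293.4, 248.8] 1267
side fence 0.67 [289.3, 213.0] 60
```

View pics/scene0.png

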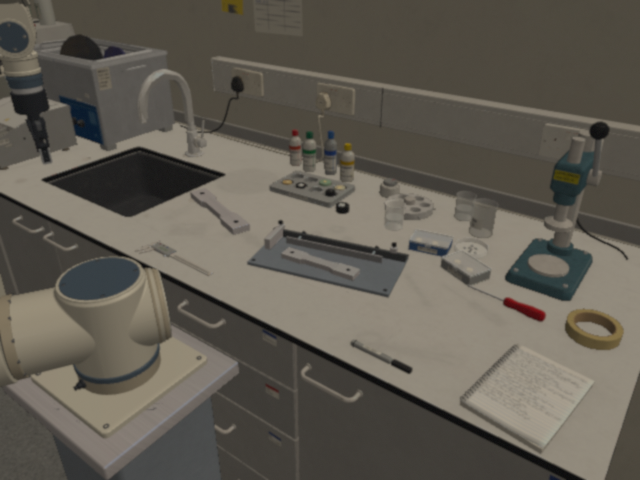

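View pics/side0.png

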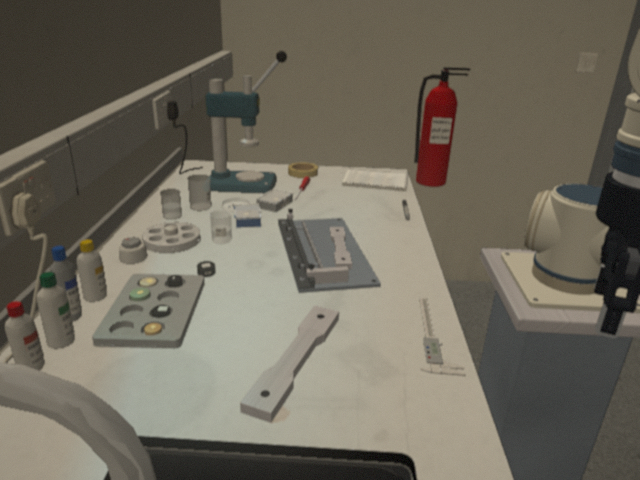

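The stop (275,238) is at the left end of the jig. The small bar lies on the plate at (320,264), and the large look-alike at (220,210) is off the jig. Next I'll get coarse positions.

```bash
cat > h.py <<'E'
from station import ctrl
import numpy as np, cv2
def w(cam,uv,z,P=None):
    P=P or ctrl.camera_params(cam); K,R,t=map(np.array,(P['K'],P['R'],P['t']))
    d=R.T@np.linalg.inv(K)@np.array([uv[0],uv[1],1.]); c=-R.T@t
    return c+d*(z-c[2])/d[2]
def px(cam,X,P=None):
    P=P or ctrl.camera_params(cam); K,R,t=map(np.array,(P['K'],P['R'],P['t']))
    p=K@(R@np.array(X)+t); return p[:2]/p[2]
E
python3 - <<'E'
from h import *
for uv in((250,262),(283,233),(408,262),(388,291)): print('plate',w('scene',uv,.01)[:2].round(3))
for uv in((287,256),(352,272)): print('bar',w('scene',uv,.024)[:2].round(3))
for uv in((296,289),(278,219),(341,220),(377,284)): print('side plate',w('side',uv,.01)[:2].round(3))
for uv in((337,228),(344,263)): print('side bar',w('side',uv,.024)[:2].round(3))
P=ctrl.camera_params('wrist');c=-np.array(P['R']).T@P['t'];print(P['K'],c,P['R'])
import json
E
```

```text
plate [0.417 0.054]
plate [0.578 0.082]
plate [ 0.646 -0.256]
plate [ 0.51  -0.279]
bar [ 0.475 -0.016]
bar [ 0.509 -0.183]
side plate [0.594 0.107]
side plate [ 0.674 -0.251]
side plate [ 0.503 -0.264]
side plate [0.423 0.07 ]
side bar [ 0.513 -0.179]
side bar [0.495 0.008]
[[341.81428876   0.         319.8692471 ]
 [  0.         341.81428876 236.18267951]
 [  0.           0.           1.        ]] [0.13738586 0.53815195 0.3746415 ] [[ 3.74262613e-01  9.27322729e-01 -2.30364018e-04]
 [ 8.86553793e-01 -3.57735613e-01  2.93338718e-01]
 [ 2.71937251e-01 -1.09989945e-01 -9.56008548e-01]]
```

```bash
python3 -m inch '[{"claw":0,"delta_pos":[-1,-1,0],"rotation":[0,0,0]},{"claw":0,"delta_pos":[-1,-1,0],"rotation":[0,0,0]},{"claw":0,"delta_pos":[-1,-1,0],"rotation":[0,0,0]},{"claw":0,"delta_pos":[-1,-1,0],"rotation":[0,0,0]},{"claw":0,"delta_pos":[-1,-1,0],"rotation":[0,0,0]},{"claw":0,"delta_pos":[-1,-1,0],"rotation":[0,0,0]},{"claw":0,"delta_pos":[-1,-1,0],"rotation":[0,0,0]},{"claw":0,"delta_pos":[-1,-1,0],"rotation":[0,0,0]},{"claw":0,"delta_pos":[-1,-1,0],"rotation":[0,0,0]},{"claw":0,"delta_pos":[-1,-1,0],"rotation":[0,0,0]},{"claw":0,"delta_pos":[0,0,0],"rotation":[0,0,-10]},{"claw":0,"delta_pos":[0,0,0],"rotation":[0,0,-10]}]' 20
python3 -m inch '[{"claw":0,"delta_pos":[0,-1,0],"rotation":[0,0,-10]},{"claw":0,"delta_pos":[0,-1,0],"rotation":[0,0,-4.6]},{"claw":0,"delta_pos":[0,-1,0],"rotation":[0,0,0]},{"claw":0,"delta_pos":[0,-1,0],"rotation":[0,0,0]},{"claw":0,"delta_pos":[0,-1,0],"rotation":[0,0,0]},{"claw":0,"delta_pos":[0,-1,0],"rotation":[0,0,0]},{"claw":0,"delta_pos":[0,-1,0],"rotation":[0,0,0]},{"claw":0,"delta_pos":[0,-1,0],"rotation":[0,0,0]},{"claw":0,"delta_pos":[0,0,0],"rotation":[0,0,0]}]'
```

```text
time_s: 2.0
ee_pos: [0.3444, 0.184, 0.2314]
tool_rot: [0.0, 0.015, 1.0, 0.0]
force: [1.2, 0.4, 0.7]
opening: 0.0002
time_s: 3.12
ee_pos: [0.3798, -0.0126, 0.2313]
tool_rot: [0.0, -0.109, 0.994, -0.0]
force: [0.4, 0.9, 0.0]
opening: 0.0002
```

Run:
```python
from h import *
import pickle
P=ctrl.camera_params('wrist'); im=ctrl.grab_frame('wrist'); cv2.imwrite('pics/w1.png',im[...,::-1])
pickle.dump(P,open('P1.pkl','wb'))
for t in('bar','stop'):
    for d in ctrl.cut_out('wrist',t)[:2]:
        m=d['pixels']; r=cv2.minAreaRect(np.argwhere(m)[:,::-1].astype(np.float32)); print(t,d['conf'],d['location'],m.sum(),r)
        cv2.imwrite(f'pics/m_{t}.png',m.astype(np.uint8)*255)
```

```text
bar 0.83 [204.9, 293.3] 4435 ((219.90382385253906, 294.8833312988281), (164.68264770507812, 34.499664306640625), 5.500411510467529)
bar 0.66 [533.8, 389.0] 3730 ((542.9710693359375, 394.41455078125), (210.00796508789062, 24.42650032043457), 29.638381958007812)
stop 0.8 [363.5, 319.8] 377 ((363.7941589355469, 321.1764831542969), (32.7423095703125, 14.55213737487793), 75.96376037597656)
```

View pics/w1.png

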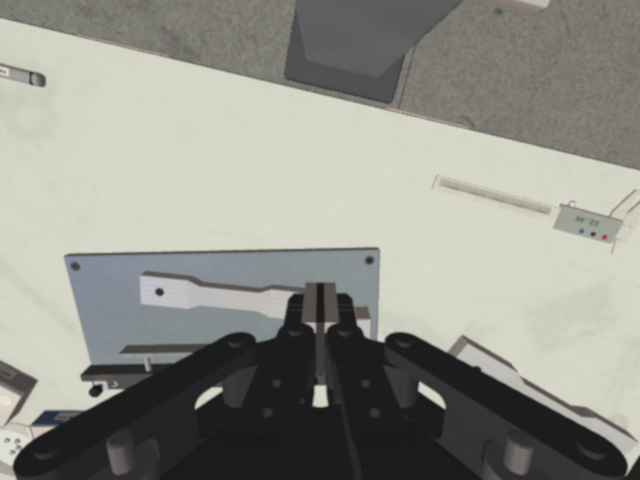

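```bash
python3 - <<'E'
from h import *
import pickle
P=pickle.load(open('P1.pkl','rb'))
f=lambda u,v,z:w('wrist',(u,v),z,P)[:2]
a=f(67,255,.01);b=f(380,248,.01);print('front corners',a,b)
y=(b-a)/np.linalg.norm(b-a);x=np.array([y[1],-y[0]]);print('len',np.linalg.norm(b-a),'yaw',np.arctan2(-y[0],y[1]))
O=(a+b)/2+.09*x;print('jig O',O)
J=lambda p:np.array([(p-O)@x,(p-O)@y]).round(4)
for n,u,v,z in[('bar rf',142,272,.024),('bar rb',140,304,.024),('strip top front R',120,352,.03),('strip front',190,350,.03),('fence',85,367,.03),('bar waist f',200,279,.024),('barlblk f',263,286,.024),('bar lf?',355,308,.024),('lf2',370,309,.024),('lb',371,321,.024),('stop',355,340,.04)]: print(n,J(f(u,v,z)),f(u,v,z).round(4))
E
python3 -c "
import cv2
im=cv2.imread('pics/w1.png');cv2.imwrite('pics/w1c.png',cv2.resize(im[230:410,60:400],None,fx=2.3,fy=2.3,interpolation=cv2.INTER_CUBIC))"
```

```text
front corners [ 0.50076423 -0.28019079] [0.41566708 0.06460298]
len 0.3551397890846644 yaw 0.24197024270366818
jig O [ 0.54559376 -0.08622847]
bar rf [-0.073 -0.088] [ 0.4958 -0.1891]
bar rb [-0.0336 -0.0973] [ 0.5362 -0.1887]
strip top front R [ 0.0254 -0.1284] [ 0.601  -0.2049]
strip front [ 0.0246 -0.0456] [ 0.5804 -0.1246]
fence [ 0.0452 -0.1744] [ 0.6313 -0.2447]
bar waist f [-0.063  -0.0247] [ 0.4903 -0.1253]
barlblk f [-0.0528  0.045 ] [ 0.4835 -0.0552]
bar lf? [-0.0228  0.1484] [0.4879 0.0524]
lf2 [-0.0211  0.1657] [0.4854 0.0696]
lb [-0.0055  0.1671] [0.5003 0.0747]
stop [0.0088 0.1471] [0.5189 0.0587]
```

View pics/w1c.png

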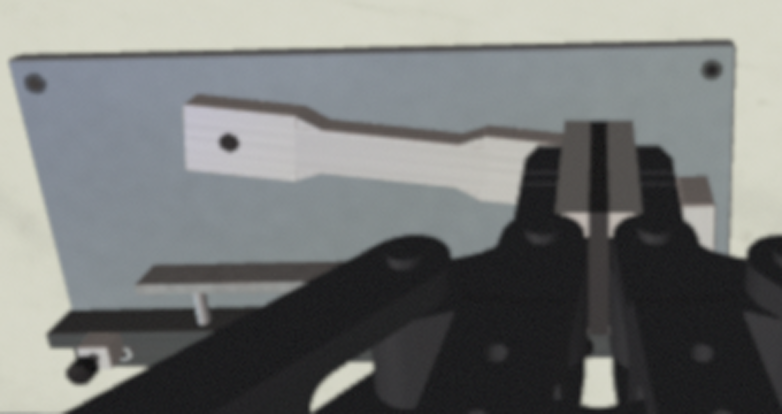

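```bash
python3 -m inch '[{"claw":0,"delta_pos":[-0.2,-0.9,0],"rotation":[0,0,-1.3]},{"claw":0,"delta_pos":[-0.2,-0.9,0],"rotation":[0,0,0]},{"claw":0,"delta_pos":[-0.2,-0.9,1],"rotation":[0,0,0]},{"claw":0,"delta_pos":[-0.2,-0.9,1],"rotation":[0,0,0]},{"claw":0,"delta_pos":[-0.2,-0.9,1],"rotation":[0,0,0]},{"claw":0,"delta_pos":[-0.2,-0.9,1],"rotation":[0,0,0]},{"claw":0,"delta_pos":[-0.2,-0.9,1],"rotation":[0,0,0]},{"claw":0,"delta_pos":[-0.2,-0.9,1],"rotation":[0,0,0]},{"claw":0,"delta_pos":[0,0,1],"rotation":[0,0,0]},{"claw":0,"delta_pos":[0,0,0.6],"rotation":[0,0,0]},{"claw":0,"delta_pos":[0,0,0.4],"rotation":[0,0,0]},{"claw":0,"delta_pos":[0,0,0],"rotation":[0,0,0]}]'
python3 - <<'E'
from h import *
import pickle
P=ctrl.camera_params('wrist'); im=ctrl.grab_frame('wrist'); cv2.imwrite('pics/w2.png',im[...,::-1])
pickle.dump(P,open('P2.pkl','wb'))
print(ctrl.read_state()['ee_pos'],ctrl.read_state()['tool_rot'],ctrl.read_state()['force'])
E
```

```text
time_s: 4.78
ee_pos: [0.461, -0.1762, 0.031]
tool_rot: [-0.0, -0.121, 0.993, 0.0]
force: [-1.0, 0.2, 1.0]
opening: 0.0001
[ 0.46134446 -0.17651112  0.03154112] [ 5.65854213e-05 -1.21425055e-01  9.92600600e-01 -2.79606049e-05] [ 0.09248368 -0.11615396  0.43141705]
```

View pics/w2.png

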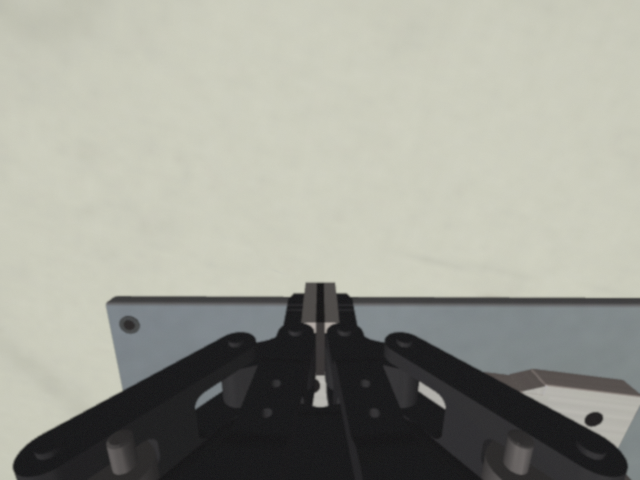

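```bash
cat >> h.py <<'E'
yaw=.2434
xj=np.array([np.cos(yaw),np.sin(yaw)]);yj=np.array([-xj[1],xj[0]])
E
python3 - <<'E'
from h import *
import pickle
P=pickle.load(open('P2.pkl','rb'))
f=lambda u,v,z:w('wrist',(u,v),z,P)[:2]
a=f(110,301,.01);b=f(630,303,.01);print(a,b,np.arctan2(*((b-a)*[-1,1])))
O=a+.09*xj+.18*yj
print('O',O)
J=lambda p:np.array([(p-O)@xj,(p-O)@yj]).round(4)
for n,u,v,z in[('blk f start',545,388,.024),('lf corner',636,392,.024),('hole',594,419,.024),('waist f',495,390,.024)]: print(n,J(f(u,v,z)))
print('tcp',J(ctrl.read_state()['ee_pos'][:2]))
E
```

```text
[ 0.50039665 -0.28189548] [ 0.4343894  -0.01186671] 0.23974387354041735
O [ 0.54436314 -0.08551078]
blk f start [-0.0461  0.052 ]
lf corner [-0.0435  0.1011]
hole [-0.0255  0.0829]
waist f [-0.0448  0.0256]
tcp [-0.1025 -0.0683]
```

```bash
python3 -m inch '[{"claw":0,"delta_pos":[0,0,0.4],"rotation":[0,0,0]},{"claw":0,"delta_pos":[0,0,0.25],"rotation":[0,0,0]},{"claw":0,"delta_pos":[-0.2,0,0],"rotation":[0,0,0]},{"claw":0,"delta_pos":[-0.2,0,0],"rotation":[0,0,0]},{"claw":0,"delta_pos":[-0.2,0,0],"rotation":[0,0,0]},{"claw":0,"delta_pos":[-0.2,0,0],"rotation":[0,0,0]},{"claw":0,"delta_pos":[-0.2,0,0],"rotation":[0,0,0]},{"claw":0,"delta_pos":[-0.2,0,0],"rotation":[0,0,0]},{"claw":0,"delta_pos":[-0.2,0,0],"rotation":[0,0,0]}]'
python3 -m inch '[{"claw":0,"delta_pos":[-0.2,0,0],"rotation":[0,0,0]},{"claw":0,"delta_pos":[-0.2,0,0],"rotation":[0,0,0]},{"claw":0,"delta_pos":[-0.2,0,0],"rotation":[0,0,0]}]'
cat > look.py <<'E'
from h import *
import sys
n=sys.argv[1]
P=ctrl.camera_params('wrist'); im=ctrl.grab_frame('wrist'); cv2.imwrite(f'pics/{n}.png',im[...,::-1])
import pickle;pickle.dump(P,open(f'P_{n}.pkl','wb'))
s=ctrl.read_state();O=np.array([.5444,-.0855]);p=s['ee_pos'][:2]-O
print('tcp J',(p@xj).round(4),(p@yj).round(4),s['ee_pos'][2].round(4),'F',s['force']@np.r_[xj,0],s['force']@np.r_[yj,0],s['time_s'])
E
python3 look.py w3
```

```text
time_s: 5.95
ee_pos: [0.4953, -0.1685, 0.015]
tool_rot: [-0.0, -0.121, 0.993, -0.0]
force: [-0.8, -0.2, 0.8]
opening: 0.0001
time_s: 6.32
ee_pos: [0.5099, -0.1647, 0.015]
tool_rot: [-0.0, -0.121, 0.993, 0.0]
force: [-1.4, -1.2, 0.7]
opening: 0.0
tcp J -0.052 -0.0687 0.015 F 0.3370265726174815 0.14626358208850593 6.375
```

View pics/w3.png

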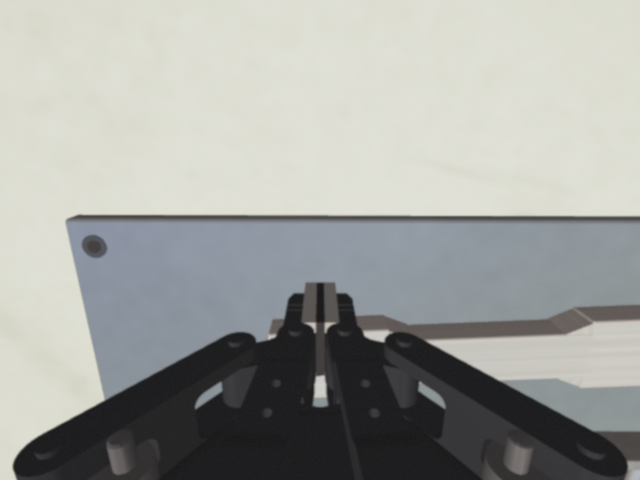

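```bash
python3 - <<'E'
from h import *
import pickle
P=pickle.load(open('P_w3.pkl','rb'));O=np.array([.5444,-.0855])
def J(u,v,z):
    p=w('wrist',(u,v),z,P)[:2]-O; return np.array([p@xj,p@yj]).round(4)
for n,u,v,z in[('R f',270,338,.024),('R blk end',395,333,.024),('L blk f',590,323,.024),('L',639,320,.024),('Lback',639,385,.024),('strip bottom',639,432,.01),('strip top',639,460,.03)]: print(n,J(u,v,z))
E
python3 -c "
import cv2
im=cv2.imread('pics/w3.png');cv2.imwrite('pics/w3c.png',cv2.resize(im[280:480,240:640],None,fx=2,fy=2,interpolation=cv2.INTER_CUBIC))"
```

```text
R f [-0.0371 -0.0911]
R blk end [-0.0397 -0.0347]
L blk f [-0.0448  0.0518]
L [-0.0463  0.0732]
Lback [-0.0115  0.0827]
strip bottom [0.0317 0.1069]
strip top [0.0278 0.0881]
```

View pics/w3c.png

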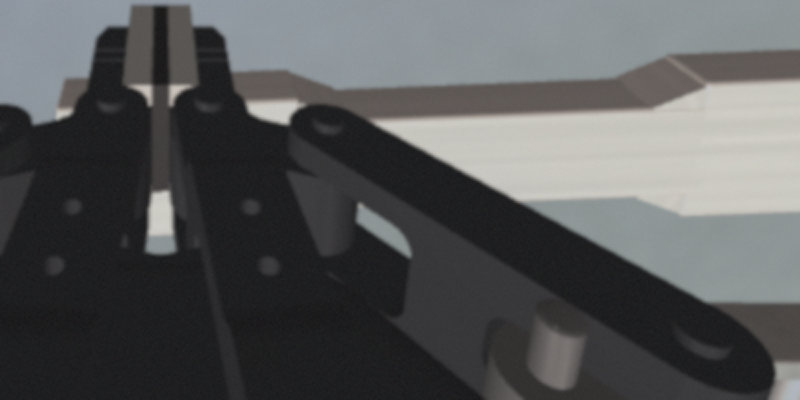

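```bash
python3 -m inch '[{"claw":0,"delta_pos":[0.4,0,0],"rotation":[0,0,0]},{"claw":0,"delta_pos":[0.6,0.3,0],"rotation":[0,0,0]},{"claw":0,"delta_pos":[0,0.7,0],"rotation":[0,0,0]},{"claw":0,"delta_pos":[0,1,0],"rotation":[0,0,0]},{"claw":0,"delta_pos":[0,1,0],"rotation":[0,0,0]},{"claw":0,"delta_pos":[0,1,0],"rotation":[0,0,0]},{"claw":0,"delta_pos":[0,1,0],"rotation":[0,0,0]},{"claw":0,"delta_pos":[-0.2,0.6,0],"rotation":[0,0,0]},{"claw":0,"delta_pos":[-0.2,0.3,0],"rotation":[0,0,0]},{"claw":0,"delta_pos":[-0.2,0,0],"rotation":[0,0,0]},{"claw":0,"delta_pos":[-0.2,0,0],"rotation":[0,0,0]}]'
python3 -m inch '[{"claw":0,"delta_pos":[-0.2,0,0],"rotation":[0,0,0]},{"claw":0,"delta_pos":[-0.2,0,0],"rotation":[0,0,0]},{"claw":0,"delta_pos":[-0.2,0,0],"rotation":[0,0,0]},{"claw":0,"delta_pos":[-0.2,0,0],"rotation":[0,0,0]},{"claw":0,"delta_pos":[0,0,0],"rotation":[0,0,0]}]'
python3 look.py w4
```

```text
time_s: 7.75
ee_pos: [0.4699, -0.0232, 0.015]
tool_rot: [-0.0, -0.121, 0.993, -0.0]
force: [-1.7, 0.4, 1.7]
opening: -0.0001
time_s: 8.38
ee_pos: [0.4893, -0.0181, 0.015]
tool_rot: [0.0, -0.121, 0.993, -0.0]
force: [0.6, -0.1, -0.1]
opening: 0.0001
tcp J -0.0374 0.0788 0.0151 F 0.4286829693594379 -0.45559215501326117 8.425
```

View pics/w4.png

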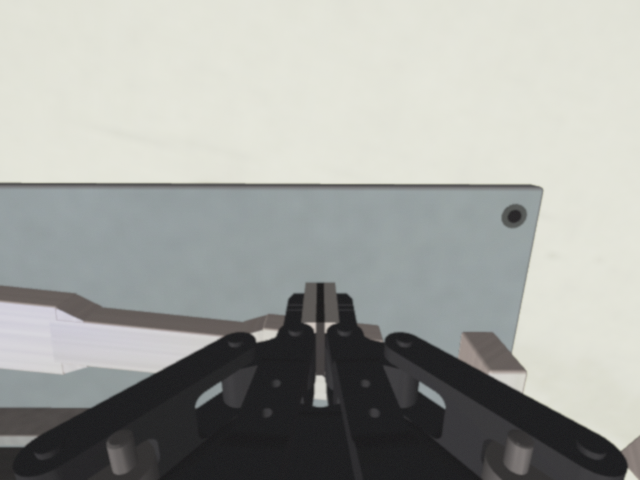

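Run:
```python
from h import *
import pickle
P=pickle.load(open('P_w4.pkl','rb'));O=np.array([.5444,-.0855])
def J(u,v,z):
    p=w('wrist',(u,v),z,P)[:2]-O; return np.array([p@xj,p@yj]).round(4)
for n,u,v,z in[('R blk f',2,303,.024),('R blk end',58,308,.024),('R back',5,370,.024),('waist',90,323,.024),('L f end',381,342,.024),('strip bot',5,408,.01),('strip top',5,435,.03),('strip top',75,435,.03),('stop bot',463,333+34,.01),('stop top',493,372,.04),('plate corner',542,187,.01)]: print(n,J(u,v,z))
```

```text
R blk f [-0.0393 -0.0605]
R blk end [-0.0369 -0.0365]
R back [-0.0044 -0.0686]
waist [-0.0294 -0.0238]
L f end [-0.0197  0.1066]
strip bot [ 0.031  -0.0906]
strip top [ 0.0278 -0.072 ]
strip top [ 0.0278 -0.0385]
stop bot [0.0047 0.1524]
stop top [-0.0163  0.1502]
plate corner [-0.088   0.1753]
```

```bash
python3 -m inch '[{"claw":0,"delta_pos":[0.6,0,0],"rotation":[0,0,0]},{"claw":0,"delta_pos":[1,-0.4,0],"rotation":[0,0,0]},{"claw":0,"delta_pos":[0,-0.8,0],"rotation":[0,0,0]},{"claw":0,"delta_pos":[0,-1,0],"rotation":[0,0,0]},{"claw":0,"delta_pos":[0,-1,0],"rotation":[0,0,0]},{"claw":0,"delta_pos":[0,-1,0],"rotation":[0,0,0]},{"claw":0,"delta_pos":[0,-1,0],"rotation":[0,0,0]},{"claw":0,"delta_pos":[-0.3,-0.6,0],"rotation":[0,0,0]},{"claw":0,"delta_pos":[-0.3,-0.2,0],"rotation":[0,0,0]},{"claw":0,"delta_pos":[-0.2,0,0],"rotation":[0,0,0]},{"claw":0,"delta_pos":[-0.2,0,0],"rotation":[0,0,0]}]'
python3 -m inch '[{"claw":0,"delta_pos":[-0.2,0,0],"rotation":[0,0,0]},{"claw":0,"delta_pos":[-0.2,0,0],"rotation":[0,0,0]},{"claw":0,"delta_pos":[-0.2,0,0],"rotation":[0,0,0]},{"claw":0,"delta_pos":[-0.2,0,0],"rotation":[0,0,0]},{"claw":0,"delta_pos":[0,0,0],"rotation":[0,0,0]}]'
python3 look.py w5
```

```text
time_s: 9.8
ee_pos: [0.5103, -0.1664, 0.0149]
tool_rot: [-0.0, -0.122, 0.993, 0.0]
force: [-1.1, 0.4, -0.6]
opening: 0.0001
time_s: 10.42
ee_pos: [0.5301, -0.1624, 0.015]
tool_rot: [0.0, -0.121, 0.993, 0.0]
force: [0.5, -0.1, -0.3]
opening: -0.0002
tcp J -0.0326 -0.0712 0.015 F -0.2442450925064879 0.02085908066868516 10.475
```

View pics/w5.png

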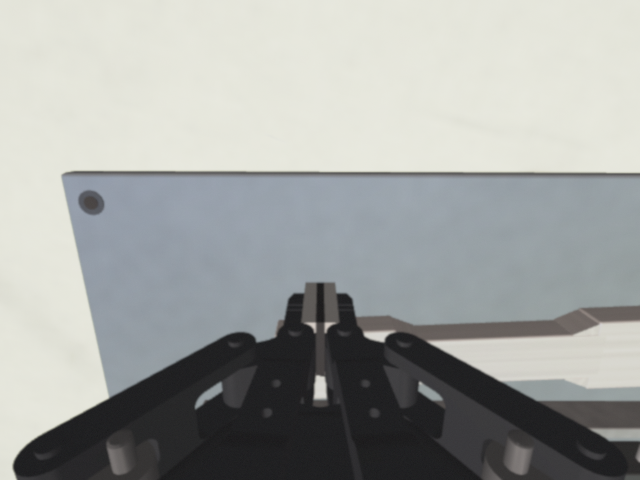

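```bash
python3 -m inch '[{"claw":0,"delta_pos":[0.6,0,0],"rotation":[0,0,0]},{"claw":0,"delta_pos":[0.6,0.4,0],"rotation":[0,0,0]},{"claw":0,"delta_pos":[0,0.8,0],"rotation":[0,0,0]},{"claw":0,"delta_pos":[0,1,0],"rotation":[0,0,0]},{"claw":0,"delta_pos":[0,1,0],"rotation":[0,0,0]},{"claw":0,"delta_pos":[0,1,0],"rotation":[0,0,0]},{"claw":0,"delta_pos":[0,1,0],"rotation":[0,0,0]},{"claw":0,"delta_pos":[0,0.6,0],"rotation":[0,0,0]},{"claw":0,"delta_pos":[-0.3,0.3,0],"rotation":[0,0,0]},{"claw":0,"delta_pos":[-0.3,0,0],"rotation":[0,0,0]},{"claw":0,"delta_pos":[-0.2,0,0],"rotation":[0,0,0]},{"claw":0,"delta_pos":[-0.2,0,0],"rotation":[0,0,0]}]'
python3 -m inch '[{"claw":0,"delta_pos":[-0.15,0,0],"rotation":[0,0,0]},{"claw":0,"delta_pos":[-0.15,0,0],"rotation":[0,0,0]},{"claw":0,"delta_pos":[-0.1,0,0],"rotation":[0,0,0]},{"claw":0,"delta_pos":[0,0,0],"rotation":[0,0,0]}]'
python3 look.py w6
```

```text
time_s: 11.98
ee_pos: [0.4887, -0.016, 0.0149]
tool_rot: [-0.0, -0.121, 0.993, 0.0]
force: [-1.9, 0.6, 1.3]
opening: 0.0002
time_s: 12.48
ee_pos: [0.4982, -0.0133, 0.015]
tool_rot: [0.0, -0.121, 0.993, -0.0]
force: [-0.5, -0.1, -0.3]
opening: 0.0005
tcp J -0.0276 0.0813 0.0151 F -0.37170120666291817 0.14429621380794677 12.525
```

View pics/w6.png

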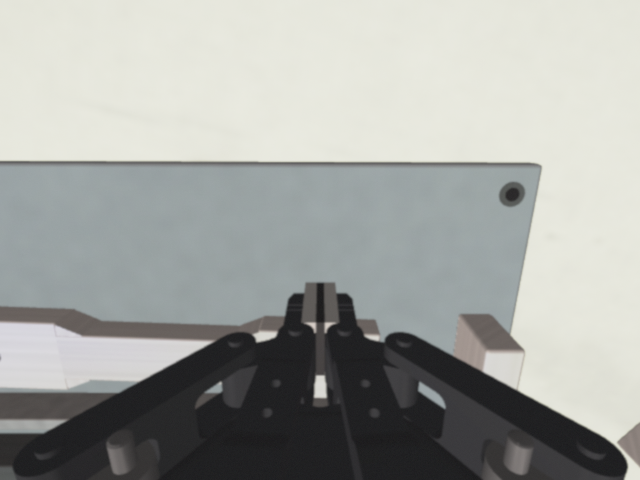

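```bash
python3 -m inch '[{"claw":0,"delta_pos":[-0.06,0,0],"rotation":[0,0,0]},{"claw":0,"delta_pos":[-0.06,0,0],"rotation":[0,0,0]},{"claw":0,"delta_pos":[-0.04,0,0],"rotation":[0,0,0]}]'
python3 -m inch '[{"claw":0,"delta_pos":[-0.04,0,0],"rotation":[0,0,0]},{"claw":0,"delta_pos":[-0.04,0,0],"rotation":[0,0,0]}]'
python3 -m inch '[{"claw":0,"delta_pos":[-0.04,0,0],"rotation":[0,0,0]}]'
```

```text
time_s: 12.9
ee_pos: [0.5017, -0.0123, 0.015]
tool_rot: [-0.0, -0.121, 0.993, 0.0]
force: [-1.3, 0.3, 0.8]
opening: 0.0001
time_s: 13.15
ee_pos: [0.5037, -0.0118, 0.015]
tool_rot: [-0.0, -0.121, 0.993, -0.0]
force: [-3.4, -0.0, 1.7]
opening: 0.0
time_s: 13.28
ee_pos: [0.5038, -0.0117, 0.0149]
tool_rot: [-0.001, -0.121, 0.993, -0.0]
force: [-7.1, -1.9, 4.4]
opening: -0.0003
```

```bash
python3 -m inch '[{"claw":0,"delta_pos":[0.4,0,0],"rotation":[0,0,0]},{"claw":0,"delta_pos":[0.8,-0.4,0],"rotation":[0,0,0]},{"claw":0,"delta_pos":[0,-0.8,0],"rotation":[0,0,0]},{"claw":0,"delta_pos":[0,-1,0],"rotation":[0,0,0]},{"claw":0,"delta_pos":[0,-1,0],"rotation":[0,0,0]},{"claw":0,"delta_pos":[0,-1,0],"rotation":[0,0,0]},{"claw":0,"delta_pos":[0,-1,0],"rotation":[0,0,0]},{"claw":0,"delta_pos":[-0.2,-0.6,0],"rotation":[0,0,0]},{"claw":0,"delta_pos":[-0.3,-0.2,0],"rotation":[0,0,0]},{"claw":0,"delta_pos":[-0.2,0,0],"rotation":[0,0,0]},{"claw":0,"delta_pos":[-0.1,0,0],"rotation":[0,0,0]},{"claw":0,"delta_pos":[-0.1,0,0],"rotation":[0,0,0]}]'
python3 look.py w7
```

```text
time_s: 14.78
ee_pos: [0.5334, -0.1582, 0.015]
tool_rot: [-0.0, -0.122, 0.993, 0.0]
force: [-1.0, -0.3, -0.7]
opening: 0.0001
tcp J -0.028 -0.068 0.015 F 0.3108428448464805 0.4970351251977041 14.825
```

View pics/w7.png

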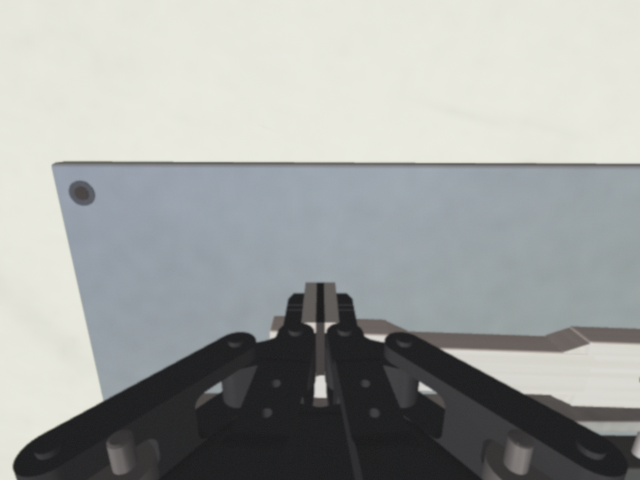

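```bash
python3 -m inch '[{"claw":0,"delta_pos":[-0.06,0,0],"rotation":[0,0,0]},{"claw":0,"delta_pos":[-0.06,0,0],"rotation":[0,0,0]},{"claw":0,"delta_pos":[-0.04,0,0],"rotation":[0,0,0]}]'
python3 -m inch '[{"claw":0,"delta_pos":[-0.04,0,0],"rotation":[0,0,0]},{"claw":0,"delta_pos":[-0.03,0,0],"rotation":[0,0,0]}]'
python3 -m inch '[{"claw":0,"delta_pos":[-0.03,0,0],"rotation":[0,0,0]}]'
python3 look.py w8
```

```text
time_s: 15.2
ee_pos: [0.5374, -0.158, 0.015]
tool_rot: [0.0, -0.121, 0.993, -0.0]
force: [-0.6, -0.1, -0.4]
opening: 0.0001
time_s: 15.45
ee_pos: [0.5391, -0.1577, 0.015]
tool_rot: [-0.0, -0.121, 0.993, -0.0]
force: [-0.9, 0.1, 0.1]
opening: 0.0003
time_s: 15.58
ee_pos: [0.5398, -0.1575, 0.015]
tool_rot: [-0.0, -0.121, 0.993, -0.0]
force: [-1.2, -0.4, 0.2]
opening: 0.0002
tcp J -0.0218 -0.0687 0.015 F -1.1141827059425102 -1.0152609992797945 15.625
```

View pics/w8.png

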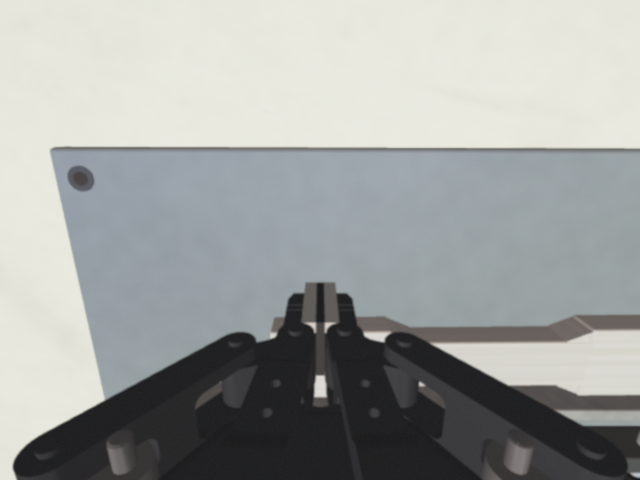

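```bash
python3 -m inch '[{"claw":0,"delta_pos":[-0.03,0,0],"rotation":[0,0,0]},{"claw":0,"delta_pos":[-0.03,0,0],"rotation":[0,0,0]}]'
python3 -m inch '[{"claw":0,"delta_pos":[-0.03,0,0],"rotation":[0,0,0]}]'
```

```text
time_s: 15.88
ee_pos: [0.541, -0.1571, 0.015]
tool_rot: [-0.0, -0.121, 0.993, -0.0]
force: [-3.2, -1.7, 2.5]
opening: 0.0002
time_s: 16.0
ee_pos: [0.5411, -0.1571, 0.015]
tool_rot: [-0.001, -0.121, 0.993, -0.0]
force: [-7.0, -2.7, 4.7]
opening: -0.0
```

```bash
python3 -m inch '[{"claw":0,"delta_pos":[0,0,0],"rotation":[0,0,0]},{"claw":0,"delta_pos":[0.4,0,0],"rotation":[0,0,0]},{"claw":0,"delta_pos":[0.3,0.4,0],"rotation":[0,0,0]},{"claw":0,"delta_pos":[0,0.8,0],"rotation":[0,0,0]},{"claw":0,"delta_pos":[0,1,0],"rotation":[0,0,0]},{"claw":0,"delta_pos":[0,1,0],"rotation":[0,0,0]},{"claw":0,"delta_pos":[0,1,0],"rotation":[0,0,0]},{"claw":0,"delta_pos":[0,1,0],"rotation":[0,0,0]},{"claw":0,"delta_pos":[-0.1,0.6,0],"rotation":[0,0,0]},{"claw":0,"delta_pos":[-0.2,0.2,0],"rotation":[0,0,0]},{"claw":0,"delta_pos":[-0.15,0,0],"rotation":[0,0,0]},{"claw":0,"delta_pos":[0,0,0],"rotation":[0,0,0]}]'
python3 look.py w9
```

```text
time_s: 17.5
ee_pos: [0.5005, -0.0132, 0.015]
tool_rot: [0.0, -0.121, 0.993, -0.0]
force: [-0.3, 1.3, -0.1]
opening: 0.0001
tcp J -0.0255 0.0808 0.0149 F -0.07587888505674484 0.3914732169327327 17.55
```

View pics/w9.png

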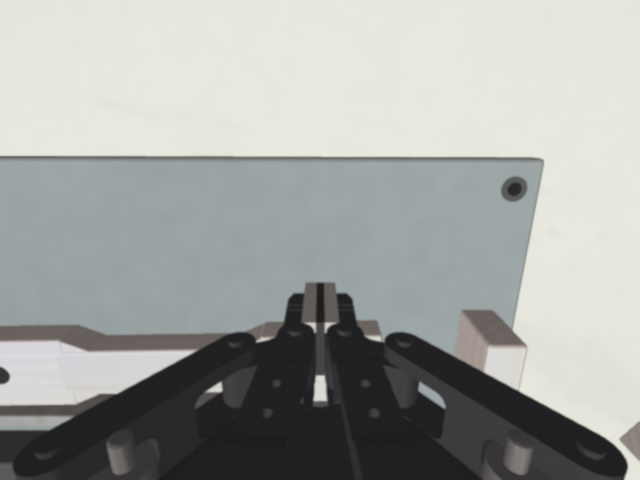

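```bash
python3 -m inch '[{"claw":0,"delta_pos":[-0.06,0,0],"rotation":[0,0,0]},{"claw":0,"delta_pos":[-0.04,0,0],"rotation":[0,0,0]}]'
python3 -m inch '[{"claw":0,"delta_pos":[-0.03,0,0],"rotation":[0,0,0]},{"claw":0,"delta_pos":[-0.03,0,0],"rotation":[0,0,0]}]'
python3 -m inch '[{"claw":0,"delta_pos":[-0.03,0,0],"rotation":[0,0,0]}]'
```

```text
time_s: 17.8
ee_pos: [0.5023, -0.0125, 0.015]
tool_rot: [-0.0, -0.121, 0.993, -0.0]
force: [-1.2, 0.5, 0.1]
opening: 0.0
time_s: 18.05
ee_pos: [0.5036, -0.0119, 0.015]
tool_rot: [-0.0, -0.121, 0.993, 0.0]
force: [-1.9, 0.0, 0.3]
opening: -0.0001
time_s: 18.18
ee_pos: [0.5043, -0.0116, 0.015]
tool_rot: [-0.0, -0.121, 0.993, 0.0]
force: [0.0, 0.3, -0.9]
opening: 0.0001
```

```bash
python3 -m inch '[{"claw":0,"delta_pos":[-0.03,0,0],"rotation":[0,0,0]}]'
python3 -m inch '[{"claw":0,"delta_pos":[-0.03,0,0],"rotation":[0,0,0]}]'
python3 -m inch '[{"claw":0,"delta_pos":[0,0,0],"rotation":[0,0,0]}]'
```

```text
time_s: 18.3
ee_pos: [0.5051, -0.0114, 0.015]
tool_rot: [-0.0, -0.121, 0.993, 0.0]
force: [-2.1, -0.4, 0.4]
opening: -0.0
time_s: 18.42
ee_pos: [0.5057, -0.0112, 0.015]
tool_rot: [-0.0, -0.121, 0.993, 0.0]
force: [-2.8, -0.7, 1.7]
opening: 0.0
time_s: 18.55
ee_pos: [0.5056, -0.0112, 0.015]
tool_rot: [-0.0, -0.121, 0.993, 0.0]
force: [-2.5, 0.4, 0.9]
opening: -0.0003
```

```bash
python3 -m inch '[{"claw":0,"delta_pos":[-0.03,0,0],"rotation":[0,0,0]}]'
python3 -m inch '[{"claw":0,"delta_pos":[-0.03,0,0],"rotation":[0,0,0]}]'
python3 -m inch '[{"claw":0,"delta_pos":[0,0,0],"rotation":[0,0,0]},{"claw":0,"delta_pos":[0,0,0],"rotation":[0,0,0]}]'
```

```text
time_s: 18.68
ee_pos: [0.5057, -0.0112, 0.0149]
tool_rot: [-0.001, -0.121, 0.993, -0.0]
force: [-7.3, -2.4, 4.5]
opening: -0.0003
time_s: 18.8
ee_pos: [0.5057, -0.0112, 0.0149]
tool_rot: [-0.002, -0.121, 0.993, -0.0]
force: [-11.0, -3.5, 6.4]
opening: -0.0001
time_s: 19.05
ee_pos: [0.5057, -0.0112, 0.0149]
tool_rot: [-0.002, -0.121, 0.993, -0.0]
force: [-9.0, -2.8, 6.0]
opening: 0.0001
```

```bash
python3 look.py w10
```

```text
tcp J -0.0196 0.0815 0.0149 F -8.834518137449548 0.021054999900587578 19.1
```

View pics/w10.png

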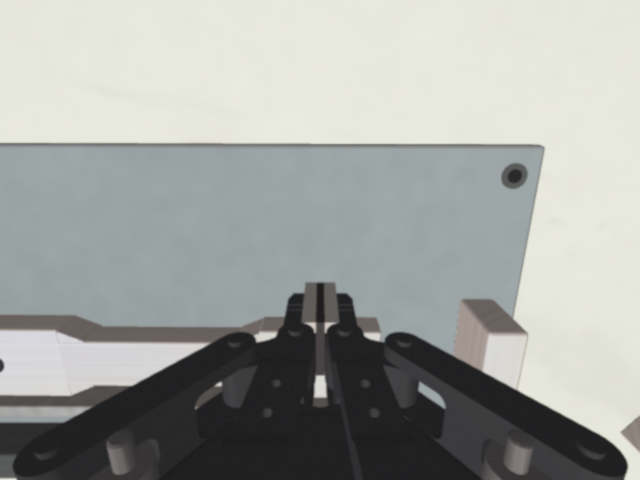

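```bash
python3 -m inch '[{"claw":0,"delta_pos":[0.4,0,0],"rotation":[0,0,0]},{"claw":0,"delta_pos":[0.3,-0.4,0],"rotation":[0,0,0]},{"claw":0,"delta_pos":[0,-0.8,0],"rotation":[0,0,0]},{"claw":0,"delta_pos":[0,-1,0],"rotation":[0,0,0]},{"claw":0,"delta_pos":[0,-1,0],"rotation":[0,0,0]},{"claw":0,"delta_pos":[0,-1,0],"rotation":[0,0,0]},{"claw":0,"delta_pos":[0,-1,0],"rotation":[0,0,0]},{"claw":0,"delta_pos":[0,-0.6,0],"rotation":[0,0,0]},{"claw":0,"delta_pos":[-0.2,-0.2,0],"rotation":[0,0,0]},{"claw":0,"delta_pos":[-0.2,0,0],"rotation":[0,0,0]},{"claw":0,"delta_pos":[-0.1,0,0],"rotation":[0,0,0]},{"claw":0,"delta_pos":[0,0,0],"rotation":[0,0,0]}]'
python3 -m inch '[{"claw":0,"delta_pos":[-0.04,0,0],"rotation":[0,0,0]},{"claw":0,"delta_pos":[-0.04,0,0],"rotation":[0,0,0]}]'
python3 -m inch '[{"claw":0,"delta_pos":[-0.03,0,0],"rotation":[0,0,0]}]'
```

```text
time_s: 20.6
ee_pos: [0.5386, -0.157, 0.015]
tool_rot: [-0.0, -0.122, 0.993, 0.0]
force: [-0.1, 0.3, -0.4]
opening: 0.0001
time_s: 20.85
ee_pos: [0.5405, -0.157, 0.0151]
tool_rot: [-0.0, -0.121, 0.993, -0.0]
force: [-1.6, -0.0, 0.1]
opening: 0.0002
time_s: 20.98
ee_pos: [0.541, -0.157, 0.0151]
tool_rot: [-0.0, -0.121, 0.993, -0.0]
force: [-1.6, 0.1, 1.2]
opening: 0.0001
```

```bash
python3 -m inch '[{"claw":0,"delta_pos":[-0.03,0,0],"rotation":[0,0,0]}]'
python3 -m inch '[{"claw":0,"delta_pos":[-0.03,0,0],"rotation":[0,0,0]}]'
python3 -m inch '[{"claw":0,"delta_pos":[-0.02,0,0],"rotation":[0,0,0]},{"claw":0,"delta_pos":[0,0,0],"rotation":[0,0,0]}]'
```

```text
time_s: 21.1
ee_pos: [0.5414, -0.1569, 0.015]
tool_rot: [-0.001, -0.121, 0.993, -0.0]
force: [-5.5, -1.1, 4.4]
opening: -0.0001
time_s: 21.22
ee_pos: [0.5414, -0.1569, 0.015]
tool_rot: [-0.001, -0.121, 0.993, -0.0]
force: [-9.3, -3.2, 6.1]
opening: -0.0001
time_s: 21.48
ee_pos: [0.5414, -0.1569, 0.015]
tool_rot: [-0.002, -0.121, 0.993, -0.0]
force: [-9.3, -3.8, 6.8]
opening: -0.0001
```

```bash
python3 look.py w11
```

```text
tcp J -0.0201 -0.0686 0.015 F -10.080971462087264 -0.0947716618725423 21.525
```

View pics/w11.png

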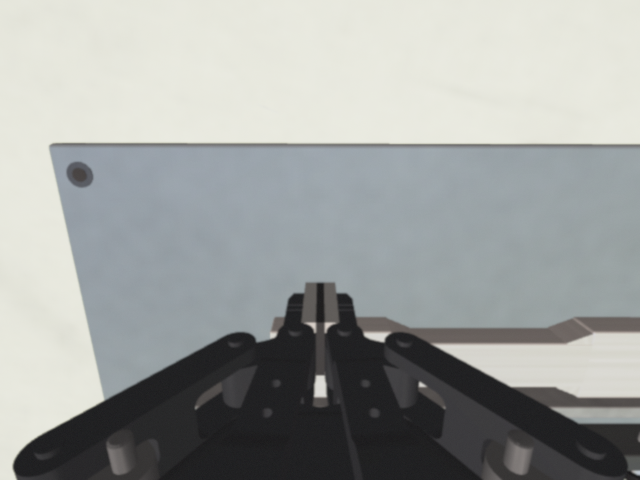

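```bash
python3 -m inch '[{"claw":0,"delta_pos":[0.4,0,0],"rotation":[0,0,0]},{"claw":0,"delta_pos":[0.6,-0.3,0],"rotation":[0,0,0]},{"claw":0,"delta_pos":[0,-0.7,0],"rotation":[0,0,0]},{"claw":0,"delta_pos":[0,-0.8,0],"rotation":[0,0,0]},{"claw":0,"delta_pos":[0,-0.4,0],"rotation":[0,0,0]},{"claw":0,"delta_pos":[-0.5,0,0],"rotation":[0,0,0]},{"claw":0,"delta_pos":[-0.6,0,0],"rotation":[0,0,0]},{"claw":0,"delta_pos":[-0.5,0,0],"rotation":[0,0,0]},{"claw":0,"delta_pos":[0,0,0],"rotation":[0,0,0]}]'
python3 look.py w12
```

```text
time_s: 22.65
ee_pos: [0.572, -0.2055, 0.0148]
tool_rot: [0.0, -0.122, 0.993, -0.0]
force: [-0.3, 0.2, 0.3]
opening: -0.0
tcp J -0.0028 -0.1231 0.0148 F 0.8225658725782594 -0.036954312131933835 22.7
```

View pics/w12.png

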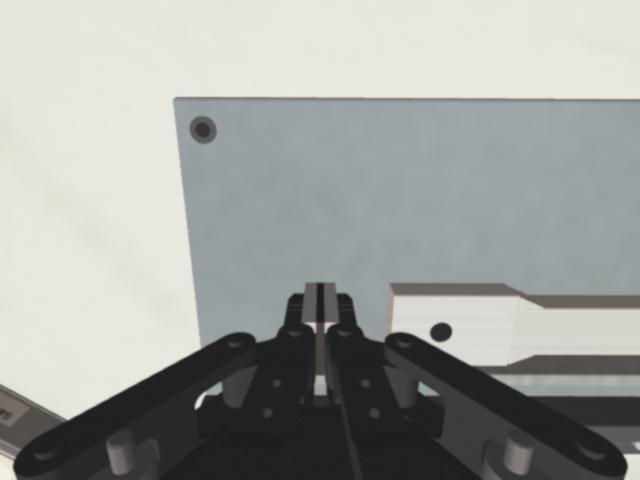

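```bash
python3 -m inch '[{"claw":0,"delta_pos":[-0.2,0,0],"rotation":[0,0,0]},{"claw":0,"delta_pos":[-0.2,0.2,0],"rotation":[0,0,0]},{"claw":0,"delta_pos":[0,0.3,0],"rotation":[0,0,0]},{"claw":0,"delta_pos":[0,0.15,0],"rotation":[0,0,0]},{"claw":0,"delta_pos":[0,0.15,0],"rotation":[0,0,0]},{"claw":0,"delta_pos":[0,0.15,0],"rotation":[0,0,0]},{"claw":0,"delta_pos":[0,0.15,0],"rotation":[0,0,0]},{"claw":0,"delta_pos":[0,0.15,0],"rotation":[0,0,0]},{"claw":0,"delta_pos":[0,0.15,0],"rotation":[0,0,0]}]'
python3 look.py w13
```

```text
time_s: 23.82
ee_pos: [0.5722, -0.1699, 0.0151]
tool_rot: [0.0, -0.121, 0.993, -0.0]
force: [0.3, -2.2, 0.3]
opening: -0.0001
tcp J 0.0066 -0.0881 0.015 F -0.43495922525406316 -0.2738446171068045 23.875
```

View pics/w13.png

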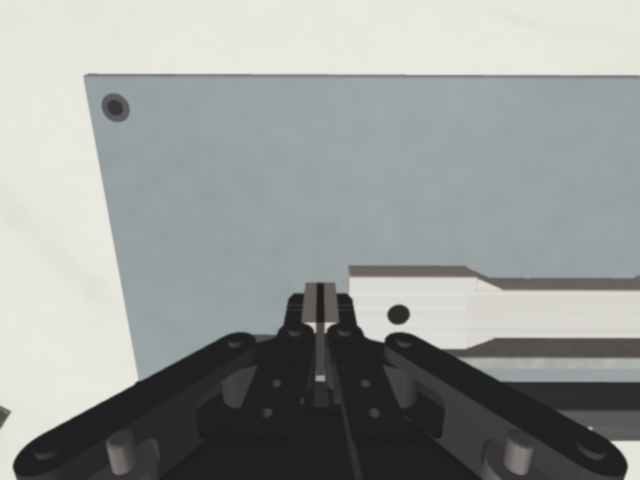

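```bash
python3 -m inch '[{"claw":0,"delta_pos":[0,0.15,0],"rotation":[0,0,0]},{"claw":0,"delta_pos":[0,0.15,0],"rotation":[0,0,0]},{"claw":0,"delta_pos":[0,0.15,0],"rotation":[0,0,0]},{"claw":0,"delta_pos":[0,0.15,0],"rotation":[0,0,0]},{"claw":0,"delta_pos":[0,0.15,0],"rotation":[0,0,0]}]'
python3 look.py w14
python3 - <<'E'
from h import *
im=ctrl.grab_frame('scene');cv2.imwrite('pics/s14.png',cv2.resize(im[200:310,230:430,::-1],None,fx=4,fy=4,interpolation=cv2.INTER_CUBIC))
E
```

```text
time_s: 24.5
ee_pos: [0.5677, -0.1515, 0.0151]
tool_rot: [0.0, -0.121, 0.993, -0.0]
force: [0.4, -1.5, 1.0]
opening: -0.0002
tcp J 0.0066 -0.0692 0.015 F -0.4077888339303988 -1.422120761430684 24.55
```

View pics/w14.png

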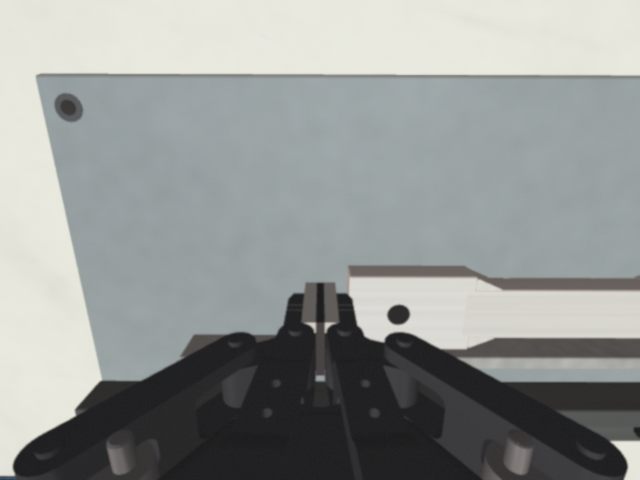

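View pics/s14.png

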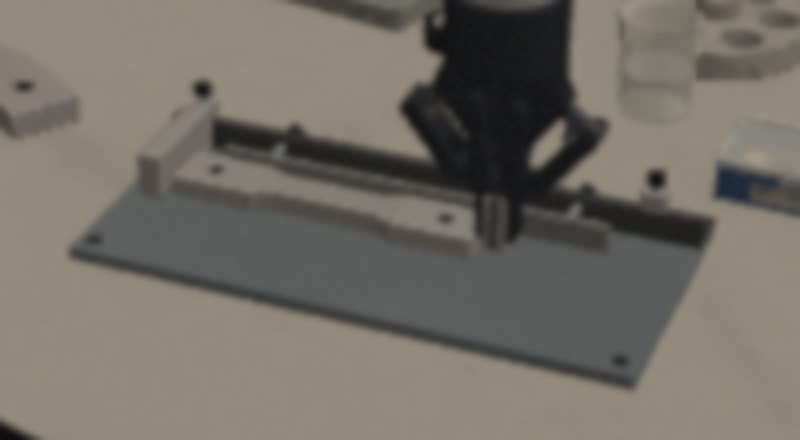

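```bash
python3 -m inch '[{"claw":0,"delta_pos":[0,0.06,0],"rotation":[0,0,0]},{"claw":0,"delta_pos":[0,0.06,0],"rotation":[0,0,0]},{"claw":0,"delta_pos":[0,0.04,0],"rotation":[0,0,0]}]'
python3 -m inch '[{"claw":0,"delta_pos":[0,0.04,0],"rotation":[0,0,0]},{"claw":0,"delta_pos":[0,0.04,0],"rotation":[0,0,0]}]'
python3 -m inch '[{"claw":0,"delta_pos":[0,0.04,0],"rotation":[0,0,0]}]'
```

```text
time_s: 24.98
ee_pos: [0.5668, -0.1479, 0.015]
tool_rot: [0.0, -0.121, 0.993, -0.0]
force: [0.2, -2.1, 1.2]
opening: 0.0003
time_s: 25.22
ee_pos: [0.5666, -0.1468, 0.0151]
tool_rot: [0.0, -0.121, 0.993, -0.001]
force: [0.5, -8.6, -1.9]
opening: 0.0
time_s: 25.35
ee_pos: [0.5666, -0.1467, 0.0152]
tool_rot: [0.0, -0.121, 0.993, -0.002]
force: [1.3, -11.7, -1.9]
opening: 0.0001
```

```bash
python3 -m inch '[{"claw":0,"delta_pos":[0,0,0],"rotation":[0,0,0]},{"claw":0,"delta_pos":[0,0,0],"rotation":[0,0,0]},{"claw":0,"delta_pos":[0,0,0],"rotation":[0,0,0]}]'
python3 -m inch '[{"claw":0,"delta_pos":[0,-0.1,0],"rotation":[0,0,0]},{"claw":0,"delta_pos":[0,-0.3,0],"rotation":[0,0,0]},{"claw":0,"delta_pos":[0,-0.6,0],"rotation":[0,0,0]},{"claw":0,"delta_pos":[0.6,0,0],"rotation":[0,0,0]},{"claw":0,"delta_pos":[0.8,0,0],"rotation":[0,0,0]},{"claw":0,"delta_pos":[0.6,0.4,0],"rotation":[0,0,0]},{"claw":0,"delta_pos":[0,0.8,0],"rotation":[0,0,0]},{"claw":0,"delta_pos":[0,1,0],"rotation":[0,0,0]},{"claw":0,"delta_pos":[-0.2,0.2,0],"rotation":[0,0,0]},{"claw":0,"delta_pos":[0,0,0],"rotation":[0,0,0]}]'
python3 look.py w15
```

```text
time_s: 25.72
ee_pos: [0.5666, -0.1467, 0.0152]
tool_rot: [0.0, -0.121, 0.993, -0.002]
force: [2.2, -9.5, -2.1]
opening: 0.0004
time_s: 26.98
ee_pos: [0.5147, -0.121, 0.0152]
tool_rot: [0.0, -0.122, 0.993, -0.0]
force: [0.3, -1.0, -0.7]
opening: -0.0001
tcp J -0.0376 -0.0277 0.0151 F 1.3033605021960815 0.1814511261392876 27.025
```

View pics/w15.png

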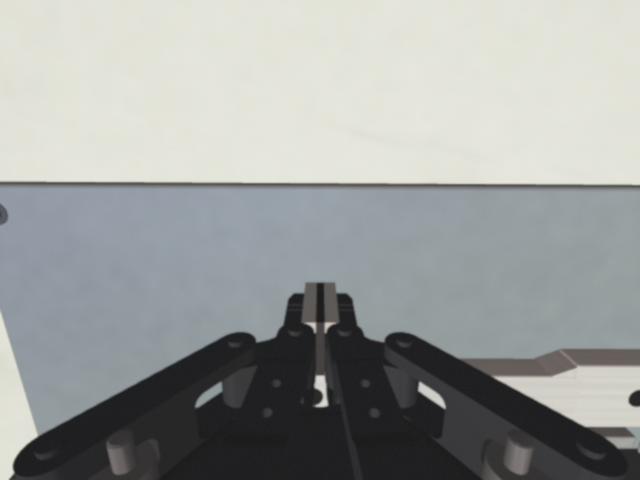

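```bash
python3 -m inch '[{"claw":0,"delta_pos":[-0.25,0,0],"rotation":[0,0,0]},{"claw":0,"delta_pos":[-0.25,0,0],"rotation":[0,0,0]},{"claw":0,"delta_pos":[-0.1,0,0],"rotation":[0,0,0]},{"claw":0,"delta_pos":[-0.04,0,0],"rotation":[0,0,0]}]'
python3 -m inch '[{"claw":0,"delta_pos":[-0.03,0,0],"rotation":[0,0,0]}]'
python3 -m inch '[{"claw":0,"delta_pos":[-0.03,0,0],"rotation":[0,0,0]}]'
```

```text
time_s: 27.52
ee_pos: [0.5296, -0.1181, 0.0149]
tool_rot: [-0.0, -0.121, 0.993, 0.0]
force: [0.3, 0.8, 0.2]
opening: -0.0001
time_s: 27.65
ee_pos: [0.5302, -0.1178, 0.015]
tool_rot: [-0.0, -0.121, 0.993, 0.0]
force: [-0.0, -0.5, -1.2]
opening: -0.0001
time_s: 27.78
ee_pos: [0.5309, -0.1177, 0.015]
tool_rot: [-0.0, -0.121, 0.993, 0.0]
force: [-0.4, 0.6, -0.2]
opening: -0.0001
```

```bash
python3 -m inch '[{"claw":0,"delta_pos":[-0.03,0,0],"rotation":[0,0,0]}]'
python3 -m inch '[{"claw":0,"delta_pos":[-0.03,0,0],"rotation":[0,0,0]}]'
python3 -m inch '[{"claw":0,"delta_pos":[-0.02,0,0],"rotation":[0,0,0]},{"claw":0,"delta_pos":[0,0,0],"rotation":[0,0,0]}]'; python3 look.py w16
```

```text
time_s: 27.9
ee_pos: [0.5316, -0.1175, 0.0151]
tool_rot: [-0.0, -0.121, 0.993, 0.0]
force: [-0.1, -1.4, -0.3]
opening: 0.0
time_s: 28.02
ee_pos: [0.5317, -0.1174, 0.015]
tool_rot: [-0.001, -0.121, 0.993, -0.0]
force: [-5.6, -2.3, 4.0]
opening: -0.0
time_s: 28.28
ee_pos: [0.5317, -0.1174, 0.015]
tool_rot: [-0.001, -0.121, 0.993, -0.0]
force: [-6.6, -2.9, 4.7]
opening: 0.0001
tcp J -0.02 -0.0279 0.015 F -6.366342723940423 -0.5484802799017746 28.325
```

```bash
python3 -m inch '[{"claw":0,"delta_pos":[0.3,0,0],"rotation":[0,0,0]},{"claw":0,"delta_pos":[0.4,0.4,0],"rotation":[0,0,0]},{"claw":0,"delta_pos":[0,0.8,0],"rotation":[0,0,0]},{"claw":0,"delta_pos":[0,1,0],"rotation":[0,0,0]},{"claw":0,"delta_pos":[0,1,0],"rotation":[0,0,0]},{"claw":0,"delta_pos":[0,1,0],"rotation":[0,0,0]},{"claw":0,"delta_pos":[0,1,0],"rotation":[0,0,0]},{"claw":0,"delta_pos":[0,0.3,0],"rotation":[0,0,0]},{"claw":0,"delta_pos":[-0.3,0.1,0],"rotation":[0,0,0]},{"claw":0,"delta_pos":[-0.25,0,0],"rotation":[0,0,0]},{"claw":0,"delta_pos":[0,0,0],"rotation":[0,0,0]}]'; python3 look.py w17
```

```text
time_s: 29.7
ee_pos: [0.4965, 0.0174, 0.015]
tool_rot: [0.0, -0.121, 0.993, -0.0]
force: [0.3, -0.3, 0.0]
opening: -0.0002
tcp J -0.0222 0.1115 0.0148 F -0.7205207069043158 -0.285677364105875 29.75
```

View pics/w17.png

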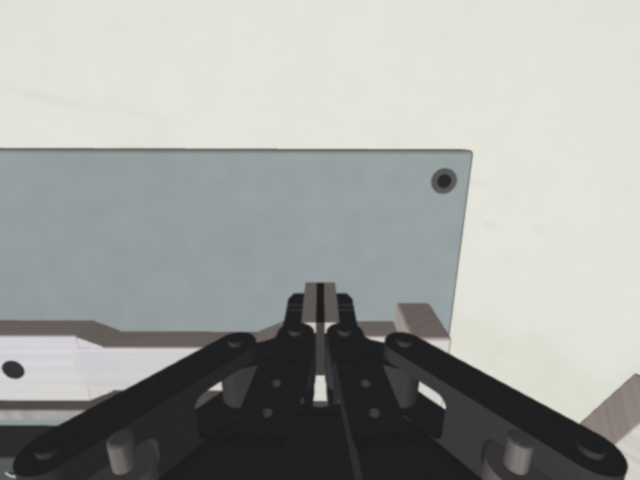

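Both ends look seated: the front edges sit at the same row (about 330) and the bar's end meets the stop at (395,325). I'll press the left end gently to confirm.

```bash
python3 -m inch '[{"claw":0,"delta_pos":[-0.04,0,0],"rotation":[0,0,0]},{"claw":0,"delta_pos":[-0.03,0,0],"rotation":[0,0,0]}]'
python3 -m inch '[{"claw":0,"delta_pos":[-0.03,0,0],"rotation":[0,0,0]}]'
python3 -m inch '[{"claw":0,"delta_pos":[-0.03,0,0],"rotation":[0,0,0]}]'; python3 look.py w18
```

```text
time_s: 30.0
ee_pos: [0.4973, 0.018, 0.015]
tool_rot: [-0.0, -0.121, 0.993, 0.0]
force: [-1.1, 0.7, 0.1]
opening: 0.0003
time_s: 30.12
ee_pos: [0.498, 0.0183, 0.015]
tool_rot: [-0.0, -0.121, 0.993, 0.0]
force: [0.2, -0.8, 0.4]
opening: -0.0002
time_s: 30.25
ee_pos: [0.4985, 0.0185, 0.015]
tool_rot: [-0.0, -0.121, 0.993, -0.0]
force: [-2.2, -1.4, 2.9]
opening: 0.0001
tcp J -0.0195 0.112 0.015 F -1.5631914071553874 -0.8290535983210919 30.3
```

```bash
python3 -m inch '[{"claw":0,"delta_pos":[-0.04,0,0],"rotation":[0,0,0]},{"claw":0,"delta_pos":[0,0,0],"rotation":[0,0,0]}]'
python3 -m inch '[{"claw":0,"delta_pos":[0.3,0,0],"rotation":[0,0,0]},{"claw":0,"delta_pos":[0.7,0,0],"rotation":[0,0,0]},{"claw":0,"delta_pos":[0,-0.7,0],"rotation":[0,0,0]},{"claw":0,"delta_pos":[0,-1,0],"rotation":[0,0,0]},{"claw":0,"delta_pos":[0,-1,0],"rotation":[0,0,0]},{"claw":0,"delta_pos":[0,-1,0],"rotation":[0,0,0]},{"claw":0,"delta_pos":[0,-1,0],"rotation":[0,0,0]},{"claw":0,"delta_pos":[0,-1,0],"rotation":[0,0,0]},{"claw":0,"delta_pos":[0,-1,0],"rotation":[0,0,0]},{"claw":0,"delta_pos":[0,-0.8,0],"rotation":[0,0,0]},{"claw":0,"delta_pos":[0,0,0],"rotation":[0,0,0]}]'
python3 look.py w19
```

```text
time_s: 30.55
ee_pos: [0.4985, 0.0186, 0.0149]
tool_rot: [-0.001, -0.121, 0.993, -0.0]
force: [-5.8, -3.7, 3.5]
opening: 0.0002
time_s: 31.92
ee_pos: [0.5211, -0.1709, 0.0149]
tool_rot: [0.0, -0.12, 0.993, -0.0]
force: [0.1, 0.5, 1.2]
opening: -0.0
tcp J -0.0434 -0.0761 0.0148 F 0.3691505122341072 -0.03297860908544366 31.975
```

View pics/w19.png

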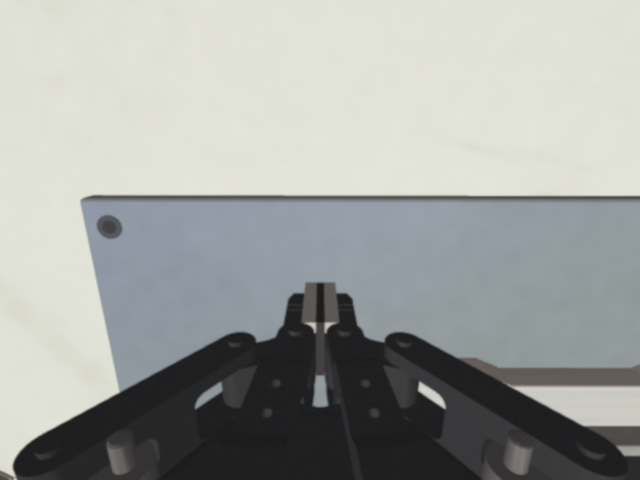

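```bash
python3 -m inch '[{"claw":0,"delta_pos":[-0.6,0,0],"rotation":[0,0,0]},{"claw":0,"delta_pos":[-0.8,0,0],"rotation":[0,0,0]},{"claw":0,"delta_pos":[-0.6,0,0],"rotation":[0,0,0]},{"claw":0,"delta_pos":[0,0.15,0],"rotation":[0,0,0]},{"claw":0,"delta_pos":[0,0.15,0],"rotation":[0,0,0]},{"claw":0,"delta_pos":[0,0.06,0],"rotation":[0,0,0]},{"claw":0,"delta_pos":[0,0.03,0],"rotation":[0,0,0]}]'
python3 -m inch '[{"claw":0,"delta_pos":[0,0.03,0],"rotation":[0,0,0]}]'
python3 -m inch '[{"claw":0,"delta_pos":[0,0.03,0],"rotation":[0,0,0]}]'
```

```text
time_s: 32.85
ee_pos: [0.5664, -0.1476, 0.0152]
tool_rot: [0.0, -0.121, 0.993, -0.0]
force: [-0.6, -0.6, 0.2]
opening: 0.0001
time_s: 32.98
ee_pos: [0.5664, -0.1472, 0.0152]
tool_rot: [0.0, -0.121, 0.993, -0.0]
force: [-0.1, -1.7, 0.4]
opening: -0.0
time_s: 33.1
ee_pos: [0.5664, -0.147, 0.0152]
tool_rot: [0.0, -0.121, 0.993, -0.001]
force: [-0.3, -5.9, -0.7]
opening: 0.0002
```

The end is firm at the same tool position as before (within 0.3 mm), so there is no gap. One more small press, then I'll retreat and take a final look from above.

```bash
python3 -m inch '[{"claw":0,"delta_pos":[0,0.03,0],"rotation":[0,0,0]},{"claw":0,"delta_pos":[0,0,0],"rotation":[0,0,0]}]'
python3 -m inch '[{"claw":0,"delta_pos":[0,-0.1,0],"rotation":[0,0,0]},{"claw":0,"delta_pos":[0,-0.3,0],"rotation":[0,0,0]},{"claw":0,"delta_pos":[0,-0.5,0],"rotation":[0,0,0]},{"claw":0,"delta_pos":[0,0,-0.6],"rotation":[0,0,0]},{"claw":0,"delta_pos":[0,0,-1],"rotation":[0,0,0]},{"claw":0,"delta_pos":[0,0,-1],"rotation":[0,0,0]},{"claw":0,"delta_pos":[1,0,-1],"rotation":[0,0,0]},{"claw":0,"delta_pos":[1,0,-1],"rotation":[0,0,0]},{"claw":0,"delta_pos":[1,0,-1],"rotation":[0,0,0]},{"claw":0,"delta_pos":[1,0,0],"rotation":[0,0,0]},{"claw":0,"delta_pos":[1,0,0],"rotation":[0,0,0]},{"claw":0,"delta_pos":[0,0,0],"rotation":[0,0,0]}]'
python3 look.py w20
python3 - <<'E'
from h import *
im=ctrl.grab_frame('scene');cv2.imwrite('pics/s20.png',cv2.resize(im[180:320,230:430,::-1],None,fx=4,fy=4,interpolation=cv2.INTER_CUBIC))
im=ctrl.grab_frame('side');cv2.imwrite('pics/d20.png',im[...,::-1])
E
```

```text
time_s: 33.35
ee_pos: [0.5664, -0.1469, 0.0152]
tool_rot: [0.0, -0.121, 0.993, -0.001]
force: [-0.3, -7.5, -0.1]
opening: 0.0001
time_s: 34.85
ee_pos: [0.4493, -0.1975, 0.1563]
tool_rot: [0.0, -0.12, 0.993, -0.0]
force: [0.1, -0.4, -0.2]
opening: 0.0001
tcp J -0.1184 -0.0861 0.1562 F 0.12335801903587561 0.402223759813284 34.9
```

View pics/w20.png

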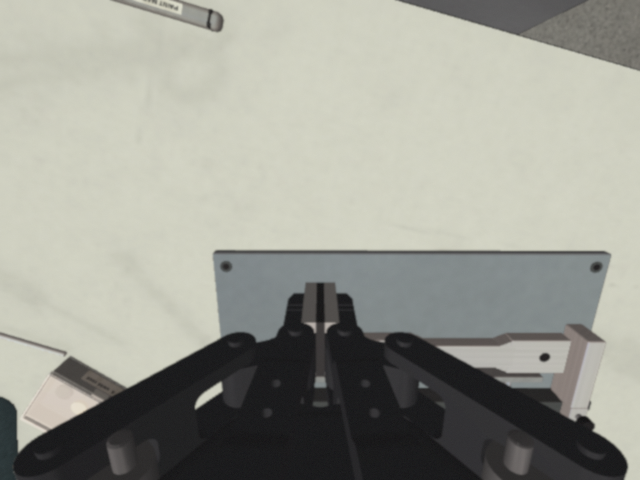

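View pics/s20.png

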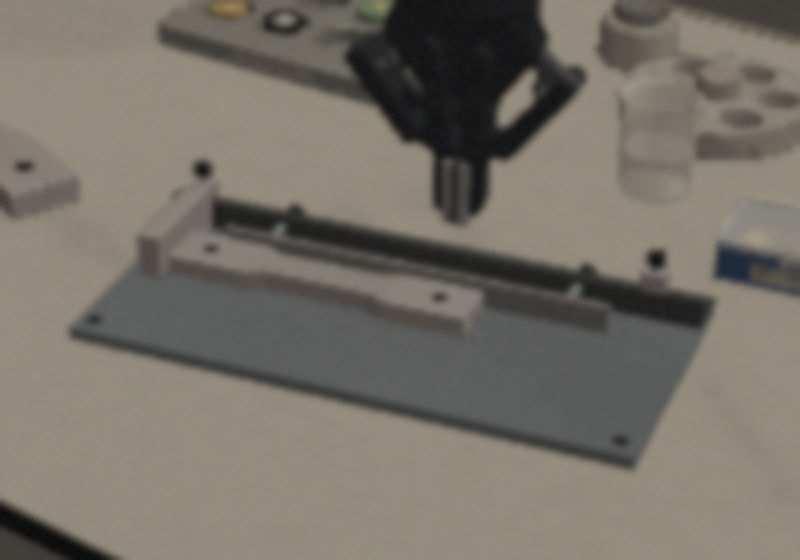

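View pics/d20.png

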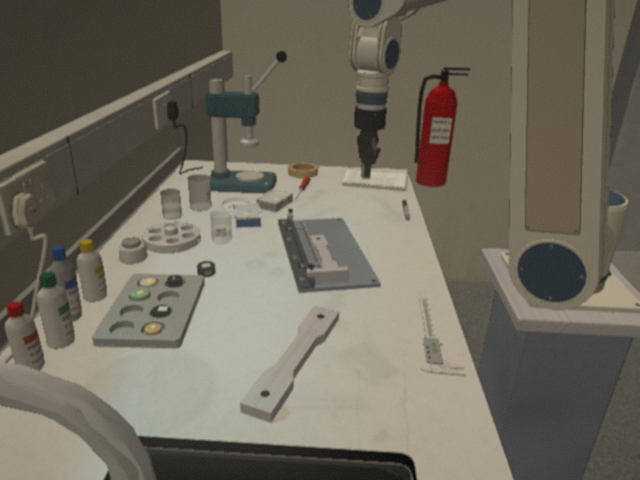

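The bar sits against the strip, with its end at the stop (570,360 in the wrist view). The things round the jig are where they were, and the tool is clear.

```bash
python3 -c "
from station import ctrl
print(ctrl.job_done())"
```

```text
the job is handed in; nothing more can be done
None
```

I pushed the small bar onto the facing strip with the shut fingers, alternating between its two ends. I then slid it left along the strip onto the end stop, drew the tool clear and handed the job in at about 35 s. No verdict was reported.

- **Against the strip:** the final presses met it at tool positions 0.5 mm apart over 140 mm, so the bar is parallel within about 0.004 rad. Before the slide, the presses peaked at about 11 N. The re-presses after the slide were about 6–7 N.
- **Against the stop:** two presses (about 11 N and 7.5 N on the tool) met it at the same tool position within 0.3 mm, so I found no gap.
- **Surroundings:** the last pictures show the bar flat on the plate and touching both, and the caliper, specimen, beaker and marker where they were by eye. I did not measure them.
- **Uncertain:** the forces are wrist readings, so the bar's own contact forces are inferred from them. The camera put the jig's angle at 0.24–0.25 rad, and I used 0.243. No check failed.

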